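# Set the warming plate one click higher and start it

### The arm

A 6-joint arm with a two-finger parallel gripper is mounted at the origin on the work surface. World frame = base frame: x ahead of the robot, y to its left, z up, the work surface at z = 0. Lengths are in m, angles in rad, forces in N, time in s.
With the tool pointing down it reaches from about 0.35 to 0.775 m from the base axis. Payload 5.5 kg.
Tool frame: the origin (TCP) lies on the centre line of the jaws, within the pads' length; the fingertips stand 11 mm ahead of it and the grasp point (between the pads) lies 8 mm behind it (env.tip_reach is the distance from the TCP to the fingertips, in m); z points along the fingers, x is the direction in which the jaws open and shut, and the axes are right-handed (so a half turn about z gives the same grasp; the last joint's range is limited). The gripper opens to 85 mm and grips with 20 to 120 N. Pads are 22 mm wide; open, the fingers measure 114 mm over their backs; the gripper's body (76 mm by 85 mm) begins 54 mm behind the grasp point. The pads swing forward as they close: fully open they stand 13 mm farther back than shut.
Start: joints at [1.136, 0.313, 0.046, 1.304, 0, 1.431], TCP at [0.167, 0.55, 0.242] pointing down, gripper open.
Joint ranges: [-2.76, 2.76], [-0.86, 1.69], [-1.03, 1.26], [-2.2, 2.34], [-1.47, 1.5], [-3.14, 3.14]. Speed limits (rad/s): [2.57, 2.57, 3.14, 3.14, 3.14, 3.14].

### API

Orientations are given as a unit quaternion [w, x, y, z].
In Python, from workcell import env gives the robot as it stands.
- The arm moves only by the tool carry_out, never from a script. Its argument "moves" is one flat list of numbers, 7 for each row, row after row: the gripper command: -1 is shut, 1 is fully open, values between are in proportion, then the shift along the tool's x, y, z in m, then the turn, a rotation vector about the tool's x, y, z in degrees. A call has exactly 5 rows; each row shifts and turns the pose as measured when the row begins, along the tool's axes as they then stand; what a row does not reach is not made up. A row lasts 1/8 s, in which the tool goes at most 62.5 mm and 10.7 degrees, less where a joint would pass 70% of its speed; a pose out of reach is approached as far as the arm can. A call is refused whole if a number of a shift passes 0.0625 or a number of a turn 10.7, either way. A call with a gripper value outside its range is refused whole. The fingers move at their own pace and stop on an object; "squeeze" is the grip in N (left out, the last holds). Time passes only in rows, so rows that do not move let the fingers close, or fill a call up. It gives the time, the measured TCP pose, the force and the opening at its end, in the units of the state.
- env.get_state(): the state, without advancing time (a new reading comes with each control period).
- env.read_camera(name): name is "scene" or "top" or "wrist"; returns the picture (384x512x3 uint8, red, green, blue); there is no depth.
- env.calibration(name): a dict with "camera_matrix" (3x3 intrinsics, pixels), "rvec" (rotation vector, rad) and "tvec" (3), from world to camera coordinates, as OpenCV has them; the wrist camera has in their place "hand_eye" (4x4, takes a point from camera to tool coordinates, whose origin is the TCP and whose axes are the tool frame's). Camera axes: x right, y down, z forward; pixel columns grow to the right and rows downward; lengths in m; the calibration is good to about 2 mm. The wrist camera is an equidistant fisheye: a pixel r from the principal point sees the ray r / f radians off the axis. A picture is of the moment at which its call begins: read the wrist's pose just before it. calibration takes no time and is no camera call.
- env.hand_in(): hands the job in, once; it reports no verdict.
The state is a dict: "clock": time; "joint_pos": joint angles; "qvel": joint speeds; "tau": joint torques, N m; "tcp_pos": TCP position; "orientation": TCP orientation; "wrist_force": force on the tool from outside, world axes, zero at the start; "ft_torque": the same for the moment, N m; "finger_gap": finger opening in m.
Only numpy, scipy, OpenCV 4.12 (cv2) and the standard library are available. Lean on these libraries where they do the work, as an engineer would, in place of code of your own. Each camera call takes 0.05 s, during which the arm holds its last target. There are 200 camera calls.

### The job

Turn the big knurled dial of the warming plate clockwise (seen from above) by fingertip friction, without gripping it, until it clicks into the very next notch, so that its pointer line stands at the second-shortest mark; one click only. Then press the round start button beside it fully down with a fingertip and let it come up again. Leave the fruit cup, the shaker, the pan and everything else standing where they are; nothing is to be picked up.

Things in the scene. Friction and masses are not known exactly. Their poses are not given: they have to be found in the camera images.
- warmer: fixed metal warming plate, 340 (x) x 460 (y) x 70 mm high; origin at the centre of its underside, x from its front (robot side) to the back, y to its left. The front 140 mm of its top is the control strip, behind it a black glass plate. Dial axis at x -100, y +60 mm; button at x -100, y -75; fruit cup at the strip's left end, shaker at its right end.
- dial_top (a point): centre of the dial's flat top face, on its vertical axis, 92 mm above the table; turns with the dial. Black disc of 92 mm diameter, 16 mm tall, knurled rim, grippy ribbed rubber top. It floats on a spring: gives straight down up to 4 mm (2.5 N to start, 12 N at the end), then is solid. A fingertip pressed 2 to 4 mm into the spring, about 30 mm from the axis, and moved along an arc carries it round.
- dial_pointer (a point): outer end of the metal pointer line on the dial's top face, 44 mm from the axis; turns with the dial. Four dark marks on the strip round the dial, 45 deg apart, 6, 10, 14 and 18 mm long in clockwise order, show the notches: seen from above, the first is 22.5 deg and the second 67.5 deg clockwise from the warmer's x axis.
- dial (a joint): angle of the dial in rad, growing clockwise seen from above: notches at 0 (shortest mark; it starts there, give or take 0.15 which springs back), 0.785, 1.571 and 2.356; stops at -0.3 and 2.65. Leaving a notch takes about 0.04 N m; past the crest half way (0.39, 1.18) it springs into the next notch by itself.
- start_top (a point): centre of the top of the start button: round grey cap of 32 mm diameter in a black round housing on the control strip; pressed straight down, springs back. The point moves with the cap.
- start (a joint): travel of the start button in m: 0 up, 0.006 fully down (about 5 N); it counts as pressed beyond 0.004.
- fruit_cup: clear plastic cup of red fruit with a domed lid, 84 mm diameter, 89 mm high, loose on the strip; origin at the centre of its underside. Leave alone.
- shaker: pepper shaker, 44 mm diameter, 82 mm high, loose on the strip; origin at the centre of its underside. Leave alone.
- pan: open steel pan about 186 x 200 mm over its rim, 40 mm high, loose on the left of the glass plate; origin at the centre of its underside. Leave alone.
- jug: clear measuring jug, 100 mm diameter, 140 mm high, loose on the table at the left; origin at the centre of its underside. Leave alone.
- can_a: food can, 74 mm diameter, 110 mm high, loose on the table at the left; origin at the centre of its underside. Leave alone.
- can_b: food can, 74 mm diameter, 110 mm high, loose on the table at the right; origin at the centre of its underside. Leave alone.
- spice: spice bottle, 56 mm diameter, 130 mm high, loose on the table at the right; origin at the centre of its underside. Leave alone.

How it is judged:
On the way, in this order (a step that is already met when the one before it is completed fails the run):
1. the dial stands in the next notch (value of joint dial between 0.6554 and 0.9154 rad), for 0.3 s.
2. the start button is pressed fully down with the dial still in that notch (all of step 1 and value of joint start above 0.004 m), for 0.1 s.
At the end, for the whole second after the job is handed in: the dial rests in the notch next clockwise from its start (0.785 rad, within 0.13), the start button is up again (within 1.5 mm), and every other thing stands within 20 mm of where it was (all of step 1 and velocity of joint dial between -0.1 and 0.1 rad/s and value of joint start below 0.0015 m and distance of each of fruit_cup, shaker, pan, jug, can_a, can_b, spice from where it was at the start of the episode below 0.02 m); the robot touches nothing.
It fails at once if the dial is turned past the next notch, towards the third (value of joint dial above 1.15 rad).
It fails at once if the start button is pressed before the dial has clicked round (value of joint start above 0.004 m and value of joint dial below 0.6354 rad).
It fails at once if a bystander is knocked, carried or lifted (distance of any of fruit_cup, shaker, pan, jug, can_a, can_b, spice from where it was at the start of the episode above 0.02 m or angle between any of fruit_cup, shaker, pan, jug, can_a, can_b, spice's own z axis and vertical above 0.25 rad).
It also fails if it takes over 35 s, if anything falls off the work surface, if the arm or the gripper's body presses on something with over 40 N, if the wrist force passes 120 N, or if a joint passes its speed limit or range.

## Working session

There is one attempt and no reset: what is moved stays moved. The work goes in short steps, Python scripts to look and compute and a tool call to move; the robot and the scene stay as the last step left them, time stands still between calls to the robot, and variables do not carry over. Pictures are saved under pics/ and viewed, about 8 in all and at most 12, crops included, and the job is handed in when it is done.

Besides the shell and the picture viewer there is one more tool, called after "Request:" in YAML: its name, and indented under it one key for each argument. carry_out: Moves the arm, as the interface text tells. Its arguments: {"type":"object","properties":{"moves":{"type":"array"},"squeeze":{"type":"number"}},"required":["moves"]}

```bash
mkdir -p pics
python3 - <<'E'
from workcell import env
import cv2,numpy as np
s=env.get_state();print(s)
for n in("top","scene"):
    im=env.read_camera(n);cv2.imwrite(f"pics/{n}0.png",cv2.cvtColor(im,cv2.COLOR_RGB2BGR))
    c=env.calibration(n);print(n,c)
print(env.calibration("wrist"),env.tip_reach)
a=cv2.imread("pics/top0.png");b=cv2.imread("pics/scene0.png")
cv2.imwrite("pics/top0x.png",cv2.resize(a,(800,600),interpolation=cv2.INTER_CUBIC))
E
```

```text
{'clock': 0.0, 'joint_pos': array([ 1.13645373e+00,  3.13979510e-01,  4.49663949e-02,  1.30360242e+00,
       -1.00256835e-05,  1.43119748e+00]), 'qvel': array([-1.41250087e-03,  8.34116991e-05, -9.36264705e-05,  7.31379854e-04,
       -1.82663221e-03,  4.23893738e-04]), 'tau': array([ 9.54989846e-04, -4.80623746e+01,  2.98534584e+01,  1.93364848e-02,
       -1.04776900e-04,  5.27689636e-06]), 'tcp_pos': array([0.16683385, 0.54974367, 0.2414156 ]), 'orientation': array([ 4.39235401e-04,  8.03272551e-01,  5.95610931e-01, -7.96542685e-04]), 'wrist_force': array([-0.472683  ,  0.05189418,  0.37295865]), 'ft_torque': array([ 0.01170295,  0.02700746, -0.00756981]), 'finger_gap': 0.0854146745850143}
top {'camera_matrix': array([[414.25953392,   0.        , 257.07153761],
       [  0.        , 414.25953392, 185.07806543],
       [  0.        ,   0.        ,   1.        ]]), 'rvec': array([ 2.20323739, -2.14758972,  0.09212978]), 'tvec': array([-0.02540184,  0.55500453,  1.627106  ])}
scene {'camera_matrix': array([[364.52102346,   0.        , 250.88090446],
       [  0.        , 364.52102346, 192.14147862],
       [  0.        ,   0.        ,   1.        ]]), 'rvec': array([ 1.48905218,  2.23506111, -0.73119354]), 'tvec': array([ 0.19764955, -0.35516017,  1.455854  ])}
{'camera_matrix': array([[297.31863964,   0.        , 260.0537981 ],
       [  0.        , 297.31863964, 191.83091694],
       [  0.        ,   0.        ,   1.        ]]), 'hand_eye': array([[ 9.99999674e-01, -1.83097738e-04,  7.86709129e-04,
         3.79360649e-04],
       [-2.89292932e-05,  9.65225689e-01,  2.61417996e-01,
        -6.73906733e-02],
       [-8.07216905e-04, -2.61417934e-01,  9.65225369e-01,
        -1.31586766e-01],
       [ 0.00000000e+00,  0.00000000e+00,  0.00000000e+00,
         1.00000000e+00]])} 0.011
```

View pics/top0x.png

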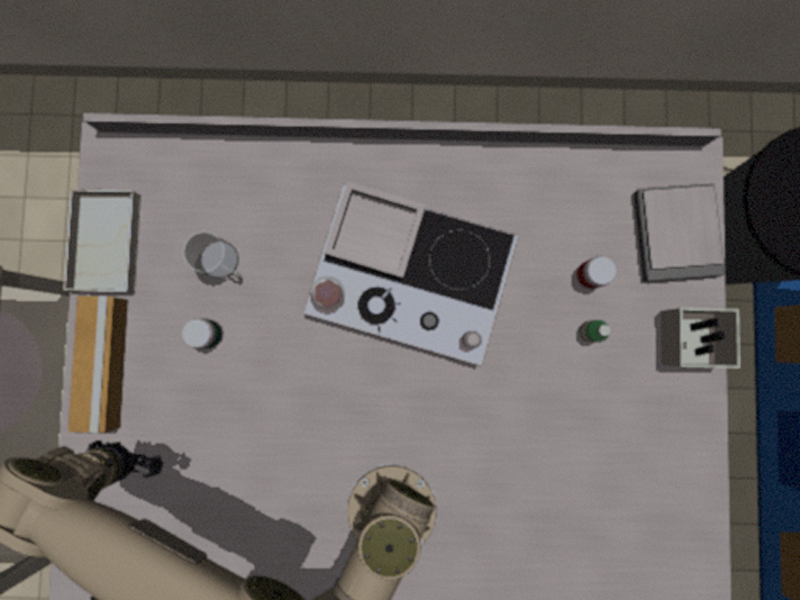

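View pics/scene0.png

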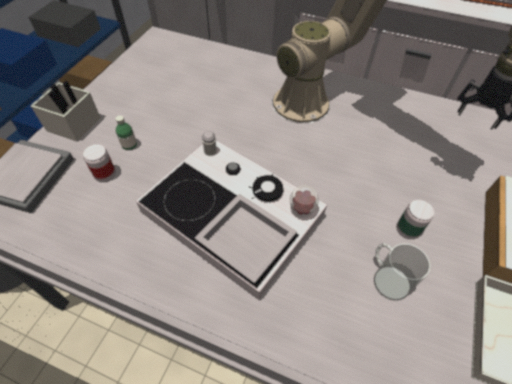

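The top view shows the warmer turned, with front corners at about (305,315) and (481,365) in the 800x600 enlargement. The dial is near (377,306) and the button near (430,321). In the scene view the dial is at (267,188) and the button at (232,168).

```bash
cat > h.py <<'E'
import numpy as np,cv2
from workcell import env
def ray(n,px):
    c=env.calibration(n);R=cv2.Rodrigues(c["rvec"])[0]
    K=c["camera_matrix"];d=R.T@np.linalg.inv(K)@np.array([px[0],px[1],1.]);o=-R.T@c["tvec"];return o,d/np.linalg.norm(d)
def plane(n,px,z):
    o,d=ray(n,px);return o+d*(z-o[2])/d[2]
def tri(p1,p2):
    (o1,d1),(o2,d2)=ray("top",p1),ray("scene",p2)
    s=np.linalg.lstsq(np.c_[d1,-d2],o2-o1,rcond=None)[0];a=o1+s[0]*d1;b=o2+s[1]*d2
    return (a+b)/2,np.linalg.norm(a-b)
E
python3 - <<'E'
from h import *
t=cv2.imread("pics/top0.png",0);s=cv2.imread("pics/scene0.png",0)
k=.64
for nm,p in dict(FL=(305,315),FR=(481,365),BR=(517,236),BL=(346,186)).items():print(nm,plane("top",(p[0]*k,p[1]*k),.07).round(4))
def blob(im,c,r,th=90):
    m=np.zeros_like(im);cv2.circle(m,c,r,255,-1)
    b=((im<th)&(m>0)).astype(np.uint8)
    cs=max(cv2.findContours(b,cv2.RETR_EXTERNAL,cv2.CHAIN_APPROX_NONE)[0],key=cv2.contourArea)
    return cv2.fitEllipse(cv2.convexHull(cs)),cv2.contourArea(cs)
for nm,a,b,r in(("dial",(241,196),(267,188),15),("btn",(275,205),(232,168),9)):
    e,f=blob(t,a,r),blob(s,b,r+4);print(nm,e,f,tri(e[0][0],f[0][0]),plane("top",e[0][0],.088),plane("scene",f[0][0],.088))
c=cv2.resize(cv2.imread("pics/top0.png")[170:240,190:320],None,fx=6,fy=6,interpolation=cv2.INTER_CUBIC);cv2.imwrite("pics/c1.png",c)
E
```

```text
FL [0.4813 0.2259 0.07  ]
FR [ 0.3697 -0.2108  0.07  ]
BR [ 0.6921 -0.2959  0.07  ]
BL [0.8084 0.1353 0.07  ]
dial (((240.4689178466797, 195.26136779785156), (23.198833465576172, 23.599145889282227), 173.51023864746094), 271.5) (((267.50079345703125, 188.33457946777344), (25.890966415405273, 29.915584564208984), 102.9819107055664), 580.5) (array([0.50970524, 0.05078507, 0.08254455]), np.float64(0.001005110731598297)) [0.5092058  0.05102493 0.088     ] [0.51384226 0.05156001 0.088     ]
btn (((274.2784729003906, 205.1115264892578), (10.904297828674316, 11.517078399658203), 91.23477935791016), 89.5) (((232.64781188964844, 168.71653747558594), (11.460573196411133, 13.347050666809082), 82.5032730102539), 60.5) (array([ 0.47546846, -0.07978897,  0.07635295]), np.float64(0.0006636999072740693)) [ 0.47487428 -0.0790278   0.088     ] [ 0.48444506 -0.07572821  0.088     ]
```

View pics/c1.png

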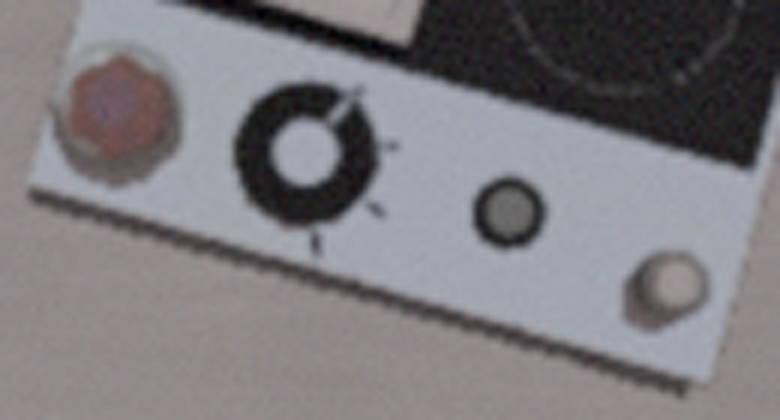

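The dial is at about (0.508, 0.050) and the button at (0.474, -0.080). They lie 134.5 mm apart against the 135 mm given, and the warmer's yaw is about -14.8°. I'll approach above the dial's right side with the jaws shut.

Request:
carry_out:
  moves: [-1,-0.041,0.047,0,0,0,0,-1,-0.041,0.047,0,0,0,0,-1,-0.041,0.047,0,0,0,0,-1,-0.041,0.047,0,0,0,0,-1,-0.041,0.047,0,0,0,0]
  squeeze: 20

```text
clock: 0.72
tcp_pos: [0.3324, 0.2851, 0.2388]
orientation: [0.001, 0.8, 0.6, -0.002]
wrist_force: [1.0, 0.2, 0.5]
finger_gap: 0.0002
```

Request:
carry_out:
  moves: [-1,-0.041,0.047,0,0,0,0,-1,-0.041,0.047,0,0,0,0,-1,-0.041,0.047,0,0,0,0,-1,-0.041,0.047,0,0,0,0,-1,0,0,0,0,0,0]

```text
clock: 1.35
tcp_pos: [0.4672, 0.0697, 0.2382]
orientation: [0.001, 0.802, 0.597, -0.002]
wrist_force: [0.1, -0.7, 0.2]
finger_gap: -0.0
```

```bash
cat >> h.py <<'E'
from scipy.spatial.transform import Rotation as Ro
def tool(target):
    s=env.get_state();R=Ro.from_quat(np.r_[s["orientation"][1:],s["orientation"][0]]).as_matrix()
    print("t",round(s["clock"],2),"tcp",s["tcp_pos"].round(4),"f",s["wrist_force"].round(2),"gap",round(s["finger_gap"],4),"xdir",R[:,0].round(3),"z",R[:,2].round(3))
    print("shift",(R.T@(np.array(target)-s["tcp_pos"])).round(4));return s["tcp_pos"],R
def wpix(P,p,R):
    c=env.calibration("wrist");H=c["hand_eye"];K=c["camera_matrix"]
    q=H[:3,:3].T@(R.T@(np.array(P)-p)-H[:3,3]);th=np.arctan2(np.hypot(q[0],q[1]),q[2]);u=q[:2]/np.hypot(q[0],q[1])*th
    return K[0,0]*u+K[:2,2]
def wplane(px,z,p,R):
    c=env.calibration("wrist");H=c["hand_eye"];K=c["camera_matrix"]
    u=(np.array(px)-K[:2,2])/K[0,0];th=np.hypot(*u);d=np.r_[u/th*np.sin(th),np.cos(th)]
    d=R@H[:3,:3]@d;o=p+R@H[:3,3];return o+d*(z-o[2])/d[2]
E
python3 - <<'E'
from h import *
p,R=tool((.4986,.0194,.242))
im=cv2.cvtColor(env.read_camera("wrist"),cv2.COLOR_RGB2BGR);cv2.imwrite("pics/w1.png",im)
print(wpix((.508,.05,.092),p,R),wpix((.474,-.08,.08),p,R))
E
```

```text
t 1.35 tcp [0.4672 0.0697 0.2382] f [ 0.1  -0.7   0.16] gap -0.0 xdir [ 0.287  0.958 -0.004] z [-0.002 -0.003 -1.   ]
shift [-0.0392  0.0445 -0.0037]
[252.85464385 227.35526203] [133.48952748 225.01994029]
```

View pics/w1.png

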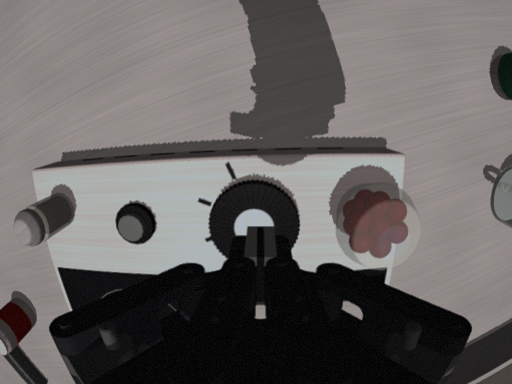

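The wrist view shows the dial cap at about (253.5,227) and the button near (134,222). My predictions were (252.9,227.4) and (133.5,225), so the dial position is confirmed. Pressing starts at about TCP z 0.103.

Request:
carry_out:
  moves: [-1,-0.039,0.0445,0,0,0,0,-1,0,0,0.04,0,0,0,-1,0,0,0.04,0,0,0,-1,0,0,0.03,0,0,0,-1,0,0,0,0,0,0]

```text
clock: 2.02
tcp_pos: [0.4944, 0.0268, 0.1255]
orientation: [-0.001, 0.799, 0.601, -0.002]
wrist_force: [0.0, -0.2, 0.7]
finger_gap: -0.0001
```

Run:
```python
from h import *
p,R=tool((.4986,.0194,.1))
im=cv2.cvtColor(env.read_camera("wrist"),cv2.COLOR_RGB2BGR);cv2.imwrite("pics/w2.png",im)
print(wpix((.508,.05,.092),p,R),wpix((.474,-.08,.08),p,R),wpix((.508+.044*np.cos(np.radians(-37.3)),.05+.044*np.sin(np.radians(-37.3)),.092),p,R))
```

```text
t 2.02 tcp [0.4944 0.0268 0.1255] f [ 0.   -0.17  0.7 ] gap -0.0001 xdir [ 0.277  0.961 -0.002] z [-0.005 -0.    -1.   ]
shift [-0.0059  0.0062  0.0255]
[302.01528348 238.52436005] [107.24143112 231.99038619] [274.61735496 294.48809375]
```

View pics/w2.png

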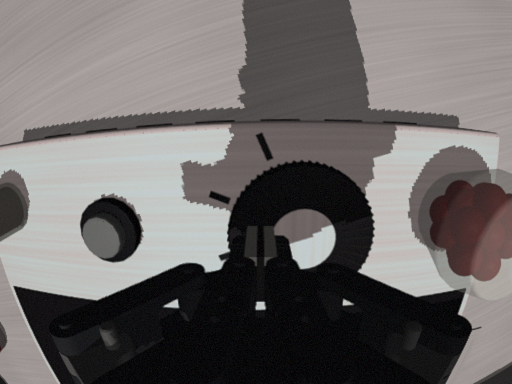

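The dial cap centre is at about (304,241), predicted at (302,238.5), which is within 1–2 mm. The button cap is at about (101,238). I'll go down slowly to contact now.

Request:
carry_out:
  moves: [-1,-0.006,0.006,0.008,0,0,0,-1,0,0,0.008,0,0,0,-1,0,0,0.004,0,0,0,-1,0,0,0,0,0,0,-1,0,0,0,0,0,0]

```text
clock: 2.7
tcp_pos: [0.5024, 0.0196, 0.1096]
orientation: [0.002, 0.798, 0.602, 0.001]
wrist_force: [0.1, 0.2, -0.1]
finger_gap: 0.0003
```

Run:
```python
from h import *
tool((.4986,.0194,.1))
p,R=np.array([.4944,.0268,.1255]),Ro.from_quat([.799,.601,-.002,-.001]).as_matrix()
for z in(.08,.09,.1):print(z,wplane((101,238),z,p,R),plane("top",(274.28,205.11),z))
```

```text
t 2.7 tcp [0.5024 0.0196 0.1096] f [ 0.06  0.21 -0.06] gap 0.0003 xdir [0.275 0.961 0.   ] z [ 0.004 -0.001 -1.   ]
shift [-0.0012 -0.0037  0.0096]
0.08 [ 0.47705455 -0.08763054  0.08      ] [ 0.47519977 -0.07934602  0.08      ]
0.09 [ 0.47442113 -0.08009746  0.09      ] [ 0.47480036 -0.07895536  0.09      ]
0.1 [ 0.4717877  -0.07256437  0.1       ] [ 0.47440095 -0.07856471  0.1       ]
```

Request:
carry_out:
  moves: [-1,-0.001,-0.003,0.004,0,0,0,-1,0,0,0.003,0,0,0,-1,0,0,0.002,0,0,0,-1,0,0,0.001,0,0,0,-1,0,0,0,0,0,0]

```text
clock: 3.32
tcp_pos: [0.4994, 0.0192, 0.1008]
orientation: [0.002, 0.798, 0.602, 0.002]
wrist_force: [-1.8, -0.3, 4.8]
finger_gap: -0.0001
```

Run:
```python
from h import *
tool((.4986,.0194,.1))
```

```text
t 3.33 tcp [0.4994 0.0192 0.1008] f [-1.77 -0.27  4.84] gap -0.0001 xdir [0.275 0.961 0.   ] z [ 0.006 -0.002 -1.   ]
shift [-0.     -0.0008  0.0008]
```

Contact at 4.8 N. I'll press a little deeper, then start the arc as a rigid turn about the dial's axis.

Request:
carry_out:
  moves: [-1,0,0,0.0015,0,0,0,-1,0.0003,-0.0045,0.0003,0,0,8,-1,0.0003,-0.0045,0.0003,0,0,8,-1,0.0003,-0.0045,0.0003,0,0,8,-1,0,0,0,0,0,0]

```text
clock: 3.95
tcp_pos: [0.4924, 0.0226, 0.1021]
orientation: [0.007, 0.909, 0.417, 0.006]
wrist_force: [-1.1, -1.2, 3.6]
finger_gap: -0.0002
```

Run:
```python
from h import *
p,R=tool((.508,.05,.1))
print("angle",np.degrees(np.arctan2(p[1]-.05,p[0]-.508)))
im=cv2.cvtColor(env.read_camera("wrist"),cv2.COLOR_RGB2BGR);cv2.imwrite("pics/w3.png",im)
```

```text
t 3.95 tcp [0.4924 0.0226 0.1021] f [-1.1  -1.18  3.57] gap -0.0002 xdir [0.652 0.758 0.005] z [ 0.017 -0.008 -1.   ]
shift [ 0.0309 -0.0061  0.0022]
angle -119.67662300013805
```

View pics/w3.png

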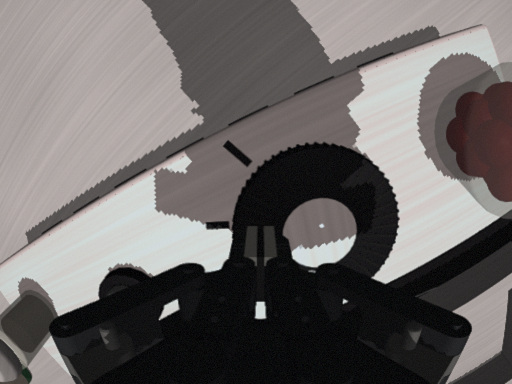

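The finger has lagged: about 14° of arc, with the pressure down to 3.6 N. The pointer is hidden behind the gripper. I'll press more firmly and continue the arc.

Request:
carry_out:
  moves: [-1,0,0,0.002,0,0,0,-1,0,0,0.002,0,0,0,-1,-0.001,-0.0065,0.0015,0,0,4,-1,-0.0008,-0.0065,0.0015,0,0,4,-1,0,-0.001,0.001,0,0,0]

```text
clock: 4.62
tcp_pos: [0.487, 0.0277, 0.0988]
orientation: [0.012, 0.935, 0.354, 0.011]
wrist_force: [-4.3, -2.0, 11.1]
finger_gap: 0.0
```

Run:
```python
from h import *
p,R=tool((.508,.05,.1))
print("angle",np.degrees(np.arctan2(p[1]-.05,p[0]-.508)),env.get_state()["ft_torque"])
```

```text
t 4.62 tcp [0.487  0.0277 0.0988] f [-4.33 -2.05 11.1 ] gap 0.0 xdir [0.749 0.663 0.012] z [ 0.029 -0.015 -0.999]
shift [ 0.0305 -0.0028 -0.001 ]
angle -133.2666912180788 [-0.45280038  0.92608267 -0.04776506]
```

Request:
carry_out:
  moves: [-1,-0.0004,-0.006,0.0005,0,0,4,-1,-0.0002,-0.006,0.0005,0,0,4,-1,0,0,0,0,0,0,-1,0,0,0,0,0,0,-1,0,0,0,0,0,0]

```text
clock: 5.25
tcp_pos: [0.4821, 0.0365, 0.1006]
orientation: [0.013, 0.957, 0.291, 0.015]
wrist_force: [-1.7, -1.2, 5.8]
finger_gap: 0.0004
```

Run:
```python
from h import *
p,R=tool((.508,.05,.1))
print("angle",np.degrees(np.arctan2(p[1]-.05,p[0]-.508)),env.get_state()["ft_torque"])
im=cv2.cvtColor(env.read_camera("scene"),cv2.COLOR_RGB2BGR)
cv2.imwrite("pics/s4.png",cv2.resize(im[140:230,190:320],None,fx=6,fy=6,interpolation=cv2.INTER_CUBIC))
```

```text
t 5.25 tcp [0.4821 0.0365 0.1006] f [-1.71 -1.17  5.75] gap 0.0004 xdir [0.831 0.556 0.021] z [ 0.036 -0.016 -0.999]
shift [0.0291 0.0031 0.0014]
angle -152.41572312069317 [-0.16939639  0.38868552 -0.01239855]
```

View pics/s4.png

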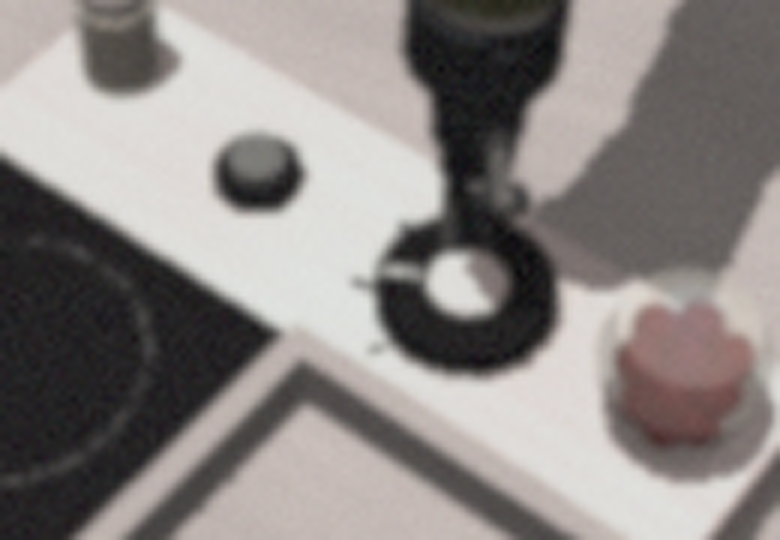

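The pointer line is at about (385,268)–(425,270), on or very near the second mark at (355,282). The finger can come straight up now.

Request:
carry_out:
  moves: [-1,0,0,-0.02,0,0,0,-1,0,0,-0.03,0,0,0,-1,0,0,-0.03,0,0,0,-1,0,0,0,0,0,0,-1,0,0,0,0,0,0]

```text
clock: 5.92
tcp_pos: [0.4778, 0.039, 0.179]
orientation: [0.01, 0.955, 0.295, 0.013]
wrist_force: [0.2, -0.1, -0.1]
finger_gap: -0.0
```

Run:
```python
from h import *
p,R=tool((.4745,-.0795,.12))
v=np.cross(R[:,2],[0,0,-1]);print("untilt deg",np.degrees(R.T@v).round(2))
t=cv2.cvtColor(env.read_camera("scene"),cv2.COLOR_RGB2BGR)
w=cv2.cvtColor(env.read_camera("wrist"),cv2.COLOR_RGB2BGR)
a=cv2.resize(t[140:230,190:320],(480,332),interpolation=cv2.INTER_CUBIC)
cv2.imwrite("pics/s5.png",np.vstack([a,w[100:330,0:480]]))
c,m=np.array([.508,.05,.092]),-14.8
for k in(0,45,90):
    th=np.radians(m-22.5-k);C=env.calibration("scene")
    q=cv2.projectPoints(c+.044*np.array([np.cos(th),np.sin(th),0]),C["rvec"],C["tvec"],C["camera_matrix"],None)[0].ravel()
    print(k,"crop px",((q-[190,140])*[480/130,332/90]).round(0))
```

```text
t 5.92 tcp [0.4778 0.039  0.179 ] f [ 0.19 -0.08 -0.14] gap -0.0 xdir [0.826 0.564 0.019] z [ 0.03  -0.012 -0.999]
shift [-0.0706  0.0944  0.0603]
untilt deg [ 1.54 -1.06 -0.  ]
0 crop px [240. 191.]
45 crop px [235. 158.]
90 crop px [259. 133.]
```

View pics/s5.png

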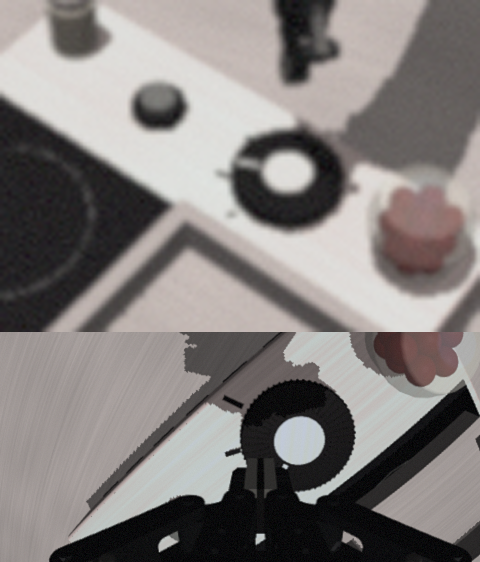

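The pointer tip is at (238,160) in the crop. I predicted (235,158) for the next notch, so it clicked one notch. Now on to the button.

Request:
carry_out:
  moves: [-1,-0.025,0.033,0,1.5,-1,0,-1,-0.025,0.033,0,0,0,0,-1,-0.022,0.03,0,0,0,0,-1,0,0,0,0,0,0,-1,0,0,0,0,0,0]

```text
clock: 6.65
tcp_pos: [0.47, -0.0823, 0.1739]
orientation: [-0.003, 0.955, 0.297, -0.003]
wrist_force: [-0.4, -0.9, -0.5]
finger_gap: 0.0
```

Run:
```python
from h import *
tool((.4745,-.0795,.12))
```

```text
t 6.65 tcp [ 0.47   -0.0823  0.1739] f [-0.37 -0.93 -0.53] gap 0.0 xdir [ 0.824  0.567 -0.004] z [-0.008  0.004 -1.   ]
shift [0.0055 0.0006 0.0539]
```

Request:
carry_out:
  moves: [-1,0.0055,0.0005,0.025,0,0,0,-1,0,0,0.025,0,0,0,-1,0,0,0.012,0,0,0,-1,0,0,0,0,0,0,-1,0,0,0,0,0,0]

```text
clock: 7.28
tcp_pos: [0.4745, -0.0751, 0.1103]
orientation: [-0.004, 0.954, 0.3, -0.003]
wrist_force: [-0.5, 0.1, 0.3]
finger_gap: -0.0002
```

Run:
```python
from h import *
tool((.4745,-.0795,.095))
```

```text
t 7.28 tcp [ 0.4745 -0.0751  0.1103] f [-0.46  0.13  0.32] gap -0.0002 xdir [ 0.82   0.572 -0.004] z [-0.008  0.005 -1.   ]
shift [-0.0025  0.0037  0.0153]
```

Request:
carry_out:
  moves: [-1,-0.0025,0.0035,0.004,0,0,0,-1,0,0,0.004,0,0,0,-1,0,0,0.004,0,0,0,-1,0,0,0.002,0,0,0,-1,0,0,0.002,0,0,0]

```text
clock: 7.9
tcp_pos: [0.4759, -0.08, 0.0967]
orientation: [-0.003, 0.954, 0.3, -0.001]
wrist_force: [-6.7, 2.3, 21.9]
finger_gap: 0.0001
```

Run:
```python
from h import *
tool((.4745,-.0795,.095))
```

```text
t 7.9 tcp [ 0.4759 -0.08    0.0967] f [-6.7   2.27 21.91] gap 0.0001 xdir [ 0.82   0.572 -0.   ] z [-0.004  0.004 -1.   ]
shift [-0.0009 -0.0012  0.0017]
```

22 N, well past the 5 N end stop. I'll hold briefly and check from the scene view.

Request:
carry_out:
  moves: [-1,0,0,0.001,0,0,0,-1,0,0,0.001,0,0,0,-1,0,0,0.001,0,0,0,-1,0,0,0.001,0,0,0,-1,0,0,0.001,0,0,0]

```text
clock: 8.52
tcp_pos: [0.4758, -0.08, 0.097]
orientation: [-0.001, 0.954, 0.3, -0.0]
wrist_force: [-3.9, 1.4, 11.3]
finger_gap: 0.0003
```

Run:
```python
from h import *
tool((.4745,-.0795,.095))
t=cv2.cvtColor(env.read_camera("scene"),cv2.COLOR_RGB2BGR)
w=cv2.cvtColor(env.read_camera("wrist"),cv2.COLOR_RGB2BGR)
a=cv2.resize(t[140:210,200:290],(540,420),interpolation=cv2.INTER_CUBIC)
b=cv2.resize(w[190:280,170:350],(540,180*3//2),interpolation=cv2.INTER_CUBIC)[:180]
cv2.imwrite("pics/s6.png",np.vstack([a,b]))
```

```text
t 8.53 tcp [ 0.4758 -0.08    0.097 ] f [-3.95  1.43 11.31] gap 0.0003 xdir [0.82  0.572 0.001] z [-0.001  0.003 -1.   ]
shift [-0.0008 -0.0011  0.002 ]
```

View pics/s6.png

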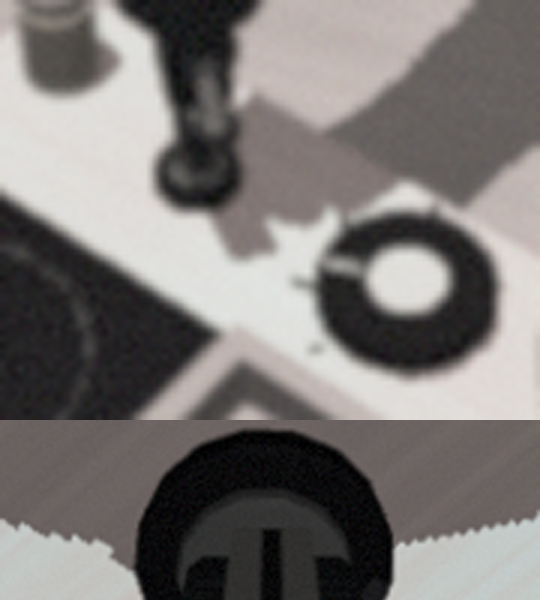

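The finger sits centrally on the cap, which is sunk flush into its housing. 22 N and 11 N gave the same depth, so it is at the end stop. The dial is still at the second mark, so I'll lift clear.

Request:
carry_out:
  moves: [-1,0,0,-0.015,0,0,0,-1,0,0,-0.03,0,0,0,-1,0,0,-0.04,0,0,0,-1,-0.02,-0.03,-0.02,0,0,0,-1,0,0,0,0,0,0]

```text
clock: 9.25
tcp_pos: [0.4419, -0.0675, 0.2042]
orientation: [-0.001, 0.954, 0.3, -0.0]
wrist_force: [0.5, 0.3, 0.3]
finger_gap: -0.0
```

Run:
```python
from h import *
tool((.4745,-.0795,.12))
t=cv2.cvtColor(env.read_camera("scene"),cv2.COLOR_RGB2BGR)
t0=cv2.imread("pics/scene0.png")
f=lambda i:cv2.resize(i[120:240,190:330],(560,480))[:290]
cv2.imwrite("pics/s7.png",np.vstack([f(t),f(t0)]))
```

```text
t 9.25 tcp [ 0.4419 -0.0675  0.2042] f [0.51 0.3  0.29] gap -0.0 xdir [ 0.82   0.572 -0.   ] z [-0.001  0.002 -1.   ]
shift [0.0198 0.0287 0.0842]
```

View pics/s7.png

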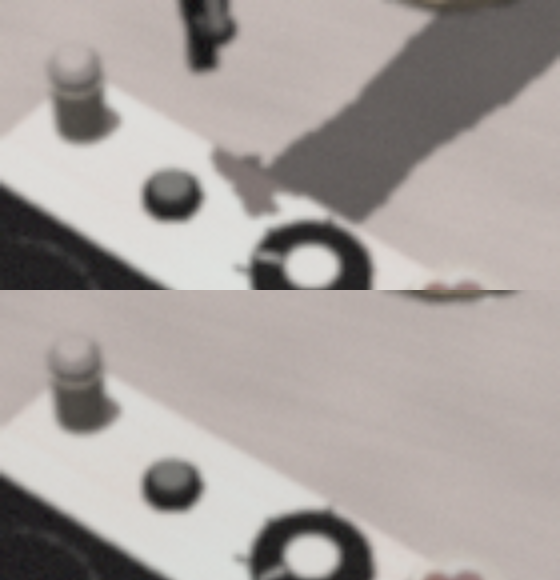

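The button cap is up again at (172,187), as it was before. The pointer stands at the second mark, at about (265,256). The shaker and cup have not moved, and the gripper is clear of everything.

```bash
python3 -c "
from workcell import env
print(env.hand_in())"
```

```text
the job is handed in; nothing more can be done
None
```

I turned the dial one click clockwise to the second-shortest mark, using the shut fingertips pressed on its top. I then pressed the start button to its stop, let it come up, and handed in at about 9.3 s.

- **Dial:** after I lifted off, the pointer tip was at crop pixel (238,160), against (235,158) predicted for the next notch. It was still there after the button press.
- **Button:** it stayed at the same depth at 22 N and 11 N, with the cap flush in its housing, so I took it as fully down. The last picture shows it up again.
- **Other things:** the shaker and the visible part of the fruit cup look unmoved in the before/after pictures. I did not measure the pan, jug, cans or spice bottle at the end, but the gripper never came near them. It was clear of everything, with the wrist force near zero.
- **What went differently:** the first arc carried the finger only about 14° and the pressure fell to 3.6 N. I pressed harder and finished the turn in two more short moves. I could not read the dial or button joint values directly; these checks rest on the camera pictures and the wrist force.

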